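Sort the dried kitchen bits into their drawer trays

TASK

Put away the five dried things on the counter by kind: stand both spice jars upright in the square tray, stand both pastry cutters side by side on their open ends in the round dish, and lay the wooden citrus reamer lengthwise in the long narrow tray, each resting flat on the tray's floor. Set the glass jars down rather than dropping them, and leave the measuring jug and the spoon rest where they are.

Things in the scene. Friction and masses are not known exactly. Their poses are not given: they have to be found in the camera images.
- reamer_mid (a point): Wooden citrus reamer, 140 mm long, lying level on the counter; this point is on its long axis, in the middle of its straight round handle (26 mm diameter, from 46 mm behind this point to 22 mm ahead of it) and 20 mm above what it lies on. Its x axis points along it to the ribbed conical head (40 mm diameter at its root, its blunt tip 75 mm ahead); a square end block, 38 mm wide and 40 mm high, ends 65 mm behind. z is up; the block's flats keep it from rolling. About 70 g.
- jar_a_mid (a point): One of two alike glass spice jars with black screw caps, 44 mm diameter, 62 mm high, standing upright; from above a plain black disc. This point is on its axis, half-way up (31 mm above what it stands on); z is up. About 110 g, contents fixed.
- jar_b_mid (a point): The other spice jar, just like jar_a.
- cutter_a_mid (a point): One of two alike plain copper pastry cutters: an open ring (a short tube, open at both ends), 44 mm outer diameter, 3 mm wall, 45 mm high, standing on one open end; from above a copper ring. This point is on its axis, half-way up (22.5 mm above what it stands on); z is along the axis. About 60 g.
- cutter_b_mid (a point): The other pastry cutter, just like cutter_a.
- long_tray: Long narrow rectangular white plastic tray, fixed to the counter (does not slide), outside 230 mm along its x by 90 mm along its y, 16 mm high, walls and floor 3 mm thick. Origin at the centre of its underside, on the counter; z up.
- square_tray: Square white plastic tray, fixed to the counter, outside 130 x 130 mm, 16 mm high, walls and floor 3 mm thick. Origin at the centre of its underside; x and y along its sides.
- round_dish: Round flat-bottomed white plastic dish with an upright rim, fixed to the counter, outside diameter 130 mm, 16 mm high, wall and floor 3 mm thick. Origin at the centre of its underside; z up.
- jug_mid (a point): Bystander: glass measuring jug, loose, 100 mm diameter at the rim, 120 mm high, its handle sticking out to 86 mm along its own -y. This point is on its axis, 60 mm up. Leave it where it is.
- spoon_rest_mid (a point): Bystander: blue spoon rest, loose, 186 mm long along its x, 87 mm wide, 16 mm high. This point is 6 mm up, 81 mm from the wide end (+x) and 105 mm from the narrow end. Leave it where it is.
There are look-alikes about, which are no part of the job. Leave any green or turquoise look-alike of the part that bears jar_a_mid alone.

How it is judged (in metres and radians):
At the end, for the whole second after the job is handed in: Jars upright (0.1 rad) on the square tray's floor and cutters flat (0.1 rad) on the round dish's floor, wholly inside the walls (centres within 43 mm); reamer level on the long tray's floor, within 0.35 rad of its length, 50 mm along and 26 mm across; all at rest (under 0.02 m/s) (x of jar_a_mid in the frame of square_tray between -0.043 and 0.043 m and y of jar_a_mid in the frame of square_tray between -0.043 and 0.043 m and z of jar_a_mid in the frame of square_tray between 0.028 and 0.038 m and angle between each of jar_a_mid, jar_b_mid's own z axis and vertical below 0.1 rad and x of jar_b_mid in the frame of square_tray between -0.043 and 0.043 m and y of jar_b_mid in the frame of square_tray between -0.043 and 0.043 m and z of jar_b_mid in the frame of square_tray between 0.028 and 0.038 m and horizontal distance between each of cutter_a_mid, cutter_b_mid and round_dish below 0.043 m and (angle between cutter_a_mid's own z axis and vertical below 0.1 rad or angle between cutter_a_mid's own z axis and vertical above 3.04 rad) and z of cutter_a_mid in the frame of round_dish between 0.02 and 0.03 m and (angle between cutter_b_mid's own z axis and vertical below 0.1 rad or angle between cutter_b_mid's own z axis and vertical above 3.04 rad) and z of cutter_b_mid in the frame of round_dish between 0.02 and 0.03 m and x of reamer_mid in the frame of long_tray between -0.05 and 0.05 m and y of reamer_mid in the frame of long_tray between -0.026 and 0.026 m and z of reamer_mid in the frame of long_tray between 0.017 and 0.029 m and angle between reamer_mid's own x axis and vertical between 1.5 and 1.65 rad and angle between the x axis of reamer_mid and the x axis of long_tray, either way round below 0.35 rad and linear speed of each of reamer, jar_a, jar_b, cutter_a, cutter_b below 0.02 m/s); the robot touches nothing.
It fails at once if the glass measuring jug is pushed more than 20 mm from its place or tipped over (distance of jug_mid from where it was at the start of the episode above 0.02 m).
It fails at once if the blue spoon rest is pushed more than 20 mm from its place or tipped over (distance of spoon_rest_mid from where it was at the start of the episode above 0.02 m).
It fails at once if a glass jar is dropped (falls freely from more than about 40 mm) (linear speed of jar_a above 0.9 m/s and contact force between jar_a and the fingers below 0.05 N).
It fails at once if a glass jar is dropped (falls freely from more than about 40 mm) (linear speed of jar_b above 0.9 m/s and contact force between jar_b and the fingers below 0.05 N).
It also fails if it takes over 128 s, if anything falls off the work surface, if the arm or the gripper's body presses on something with over 40 N, if the wrist force passes 120 N, or if a joint passes its speed limit or range.

ROBOT

A 6-joint arm with a two-finger parallel gripper is mounted at the origin on the work surface. World frame = base frame: x ahead of the robot, y to its left, z up, the work surface at z = 0. Lengths are in m, angles in degrees, forces in N, time in s.
With the tool pointing down it reaches from about 0.25 to 0.725 m from the base axis. Payload 9.7 kg.
Tool frame: the origin (TCP) lies on the centre line of the jaws, within the pads' length; the fingertips stand 19 mm ahead of it and the grasp point (between the pads) is the TCP (bot.tcp_to_tips is the z of the fingertips in the tool frame, in m); z points along the fingers, y is the line along which they close (so a half turn about z gives the same grasp; the last joint's range is limited). The gripper opens to 85 mm and grips with 20 to 120 N. Pads are 22 mm wide; open, the fingers measure 114 mm over their backs; the gripper's body (76 mm by 85 mm) begins 54 mm behind the grasp point. The pads swing forward as they close: fully open they stand 13 mm farther back than shut.
Start: joints at [76.662, 4.979, 10.078, 95.1, 0, 90], TCP at [0.127, 0.535, 0.25] pointing down, gripper open.
Joint ranges: [-179.16, 179.16], [-48.56, 103.87], [-65.8, 70.77], [-126.05, 130.52], [-82.76, 87.17], [-180, 180]. Speed limits (degrees/s): [127.2, 127.2, 147.25, 180, 180, 180].

INTERFACE

Orientations are given as [roll, pitch, yaw] about the fixed x, y, z axes, in that order (R = Rz(yaw) Ry(pitch) Rx(roll)).
In Python, from workcell import bot gives the robot as it stands. The module is installed in compiled form; this text tells all that it offers.
- The arm moves only by the tool play_rows, never from a script. Its argument "increments" is a list of rows, each an object with "slide": the shift along the tool's x, y, z in mm, a list of three; "angular": the turn, a rotation vector about the tool's x, y, z in degrees, a list of three; "claw": the opening, from -1 (shut) to 1 (fully open). In form: [{"slide": [x, y, z], "angular": [rx, ry, rz], "claw": claw}, ...]. A call has 1 to 8 rows; each row shifts and turns the commanded pose from where the row before left it, along the tool's axes as they then stand; what a row does not reach is not made up. A row lasts 1/10 s, in which the tool goes at most 50 mm and 8.59 degrees, less where a joint would pass 70% of its speed; a pose out of reach is approached as far as the arm can. A call is refused whole if a number of a shift passes 50 or a number of a turn 8.59, either way. A call with a gripper value outside its range is refused whole. The fingers move at their own pace and stop on an object; "squeeze" is the grip in N (left out, the last holds). Time passes only in rows, so rows that do not move let the fingers close. It gives the time, the measured TCP pose, the force, the opening and the grip force at its end, in the units of the state.
- bot.get_obs(): the state, without advancing time (a new reading comes with each control period).
- bot.camera(name): name is "scene" or "top" or "wrist"; returns the picture (480x640x3 uint8, red, green, blue); there is no depth.
- bot.camera_info(name): a dict with "fovy" (degrees; the focal length in pixels is half the picture's height over the tangent of half this angle, whatever the lens; pixels are square), "cx", "cy" (the principal point, pixels), "R" (3x3) and "t" (3): a world point X has camera coordinates R X + t. Camera axes: x right, y down, z forward; pixel columns grow to the right and rows downward; lengths in m; the calibration is good to about 2 mm. A picture is of the moment at which its call begins: read the wrist's pose just before it. camera_info takes no time and is no camera call; for the wrist camera it gives the pose at the moment of the call.
- bot.job_done(): hands the job in; it is judged then, once.
The state is a dict: "time": time; "q": joint angles; "qd": joint speeds; "joint_efforts": joint torques, N m; "ee_pos": TCP position; "tcp_rot": TCP orientation; "wrist_force": force on the tool from outside, world axes, zero at the start; "torque": the same for the moment, N m; "opening": finger opening in m; "grasp_force": force on a finger pad.
Only numpy, scipy, OpenCV 4.12 (cv2) and the standard library are available. Lean on these libraries where they do the work, as an engineer would, in place of code of your own. Each camera call takes 0.05 s, during which the arm holds its last target. There are 200 camera calls.

## Working session

There is one attempt and no reset: what is moved stays moved. The work goes in short steps, Python scripts to look and compute and a tool call to move; the robot and the scene stay as the last step left them, time stands still between calls to the robot, and variables do not carry over. Pictures are saved under pics/ and viewed, at most 14 in all, crops included, and the job is handed in when it is done.

Besides the shell and the picture viewer there is one more tool, called after "Call:" as name(argument=value, ...), one argument or row to a line, values as JSON. play_rows: Moves the arm, as the interface text tells. Its arguments: {"type":"object","properties":{"increments":{"type":"array"},"squeeze":{"type":"number"}},"required":["increments"]}

```bash
mkdir -p pics
python3 - <<'E'
from workcell import bot
import cv2, numpy as np
np.set_printoptions(precision=4,suppress=True)
for n in("top","scene"):
    im=bot.camera(n); cv2.imwrite(f"pics/{n}0.png",im[:,:,::-1]); i=bot.camera_info(n); print(n,i["fovy"],i["cx"],i["cy"],np.array(i["R"]).tolist(),i["t"])
o=bot.get_obs(); print(o)
E
```

```text
top 56.11982219893756 322.4662312057213 238.82060687308336 [[0.017750797208813972, -0.9997509670024196, 0.01352453977696472], [-0.9971805070029012, -0.01868831079255383, -0.07267587972056513], [0.07291053183106469, -0.012196352628882662, -0.9972639085671674]] [-0.0284  0.4748  1.4515]
scene 48.59263534731267 328.27274403641553 239.83453467792904 [[0.7426631961183133, 0.6696361423604615, -0.006230086350214435], [0.39440732600072265, -0.44490004007524014, -0.8040564753411349], [-0.5411970420542699, 0.5946859601383316, -0.5945202860172727]] [-0.3454 -0.139   1.5826]
{'time': 0.1, 'q': array([76.6597,  5.0073, 10.0385, 95.0996,  0.0007, 89.9999]), 'qd': array([ 0.1243,  0.0021,  0.0721, -0.1336,  0.0074, -0.0099]), 'joint_efforts': array([  0.0003, -52.1563,  46.5654,   0.0161,   0.0001,  -0.    ]), 'ee_pos': array([0.1269, 0.535 , 0.2497]), 'tcp_rot': array([-179.9316,   -0.0007,  166.6598]), 'wrist_force': array([ 0.1951,  0.4877, -0.3138]), 'torque': array([-0.0076,  0.0021, -0.0217]), 'grasp_force': 0.0, 'opening': 0.08518618177504357}
```

View pics/top0.png

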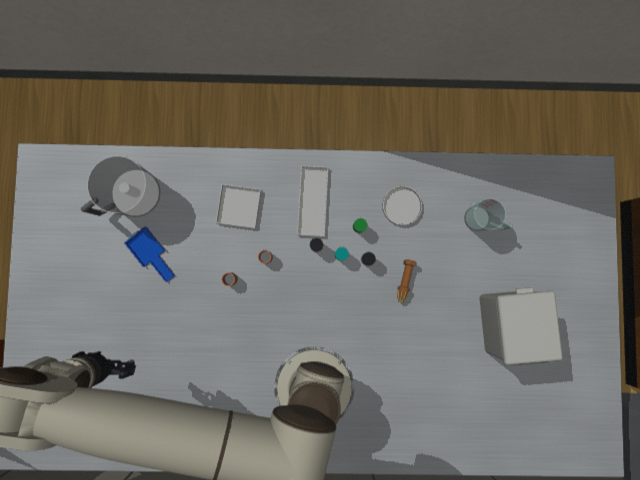

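View pics/scene0.png

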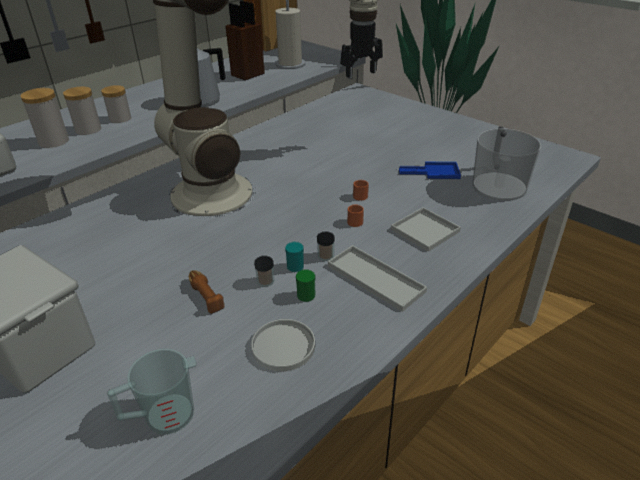

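The top view shows:
- **Trays:** square tray (240,207), long tray (314,202) and round dish (403,206).
- **Jars:** black-capped jars at (316,244) and (368,259). The look-alikes are teal (341,253) and green (360,225).
- **Other items to move:** cutters at (265,257) and (230,279), reamer at (406,281) with its head toward the bottom of the image.
- **Bystanders:** jug (487,215) and blue spoon rest (150,255).

The scene view shows the same items.

```bash
cat > h.py <<'E'
import cv2, numpy as np
from workcell import bot
from scipy.spatial.transform import Rotation as Ro
np.set_printoptions(precision=4,suppress=True)
def ray(i,u,v):
    f=240/np.tan(np.radians(i["fovy"])/2); R=np.array(i["R"]); t=np.array(i["t"])
    d=R.T@np.array([(u-i["cx"])/f,(v-i["cy"])/f,1]); return -R.T@t,d/np.linalg.norm(d)
def cast(i,u,v,z):
    c,d=ray(i,u,v); return c+d*(z-c[2])/d[2]
def proj(i,X):
    f=240/np.tan(np.radians(i["fovy"])/2); p=np.array(i["R"])@X+np.array(i["t"]); return np.array([i["cx"]+f*p[0]/p[2],i["cy"]+f*p[1]/p[2]])
def tri(obs):  # [(info,u,v)...] -> point, miss distance
    A=0;b=0;L=[]
    for i,u,v in obs:
        c,d=ray(i,u,v); P=np.eye(3)-np.outer(d,d); A=A+P; b=b+P@c; L.append((c,P))
    X=np.linalg.solve(A,b); return X,max(np.linalg.norm(P@(X-c)) for c,P in L)
def blobs(m,amin,box=None):
    m=m.astype(np.uint8)
    if box: k=np.zeros_like(m); k[box[1]:box[3],box[0]:box[2]]=1; m=m*k
    return sorted([c for c in cv2.findContours(m,cv2.RETR_EXTERNAL,cv2.CHAIN_APPROX_NONE)[0] if cv2.contourArea(c)>=amin],key=cv2.contourArea)[::-1]
def cen(c): M=cv2.moments(c); return M["m10"]/M["m00"],M["m01"]/M["m00"]
def togo(x,y,z,yaw):  # increments in tool axes (mm,deg) to TCP goal, tool down; turn about tool z
    o=bot.get_obs(); R=Ro.from_euler("xyz",o["tcp_rot"],degrees=True)
    G=Ro.from_euler("xyz",[180,0,yaw],degrees=True)
    d=np.array([x,y,z])-o["ee_pos"]
    print("pos",o["ee_pos"],o["tcp_rot"],"world d mm",d*1e3,"tool d",R.inv().apply(d)*1e3,"rotvec",np.degrees((R.inv()*G).as_rotvec()),"goal-axes d",G.inv().apply(d)*1e3)
E
python3 - <<'E'
from h import *
I={n:bot.camera_info(n) for n in("top","scene")}; im={n:cv2.imread(f"pics/{n}0.png") for n in I}
H={n:cv2.cvtColor(im[n],cv2.COLOR_BGR2HSV) for n in I}
box={"top":(180,140,460,320),"scene":(160,160,480,400)}
def show(nm,fn,amin,boxes=box):
    for n in I:
        for c in blobs(fn(H[n]),amin,boxes[n]):
            u,v=cen(c); r=cv2.minAreaRect(c); print(nm,n,round(u,1),round(v,1),"A",cv2.contourArea(c),"rect",np.round(r[1],1),round(r[2],1),"z0",cast(I[n],u,v,0),"z.062",cast(I[n],u,v,.062)[:2],"z.0225",cast(I[n],u,v,.0225)[:2])
show("black",lambda h:(h[...,2]<60),40)
show("copper",lambda h:((h[...,0]<16)&(h[...,1]>100)&(h[...,2]>60)),30)
show("cyan",lambda h:((h[...,0]>40)&(h[...,0]<100)&(h[...,1]>150)),30)
show("white",lambda h:((h[...,1]<25)&(h[...,2]>185)),300)
print(H["top"][207,240],H["top"][230,270],H["top"][202,314],H["top"][206,403])
E
```

```text
black top 316.1 244.5 A 116.0 rect [13. 12.] 90.0 z0 [0.4573 0.0008 0.    ] z.062 [0.4535 0.0007] z.0225 [0.4559 0.0008]
black top 368.0 258.6 A 114.5 rect [12. 12.] 90.0 z0 [ 0.4139 -0.1712  0.    ] z.062 [ 0.412  -0.1641] z.0225 [ 0.4132 -0.1686]
black scene 213.2 170.8 A 854.0 rect [25. 57.] 90.0 z0 [-0.1061  0.0869  0.    ] z.062 [-0.0106  0.0225] z.0225 [-0.0715  0.0635]
black scene 304.6 291.0 A 267.5 rect [17. 22.] 0.0 z0 [ 0.5074 -0.1288 -0.    ] z.062 [ 0.5569 -0.177 ] z.0225 [ 0.5253 -0.1463]
black scene 369.4 386.0 A 224.5 rect [ 7.4 45.4] 46.3 z0 [ 0.7875 -0.2405 -0.    ] z.062 [ 0.8161 -0.2803] z.0225 [ 0.7979 -0.2549]
black scene 263.5 263.7 A 221.0 rect [15. 18.] 90.0 z0 [ 0.3615 -0.1242  0.    ] z.062 [ 0.4219 -0.1728] z.0225 [ 0.3834 -0.1418]
black scene 325.0 238.8 A 189.0 rect [14. 16.] 90.0 z0 [0.4056 0.0532 0.    ] z.062 [ 0.4627 -0.0087] z.0225 [0.4263 0.0307]
black scene 291.5 261.7 A 147.0 rect [20.5 12.2] 86.2 z0 [ 0.4078 -0.0728  0.    ] z.062 [ 0.4648 -0.1252] z.0225 [ 0.4285 -0.0919]
black scene 445.4 392.7 A 108.0 rect [ 9.4 26.8] 63.4 z0 [ 0.9038 -0.1575
[... 690 characters left out ...]
626 -0.2934]
copper scene 355.0 215.4 A 265.5 rect [21. 14.] 90.0 z0 [0.394  0.1901 0.    ] z.062 [0.452 0.118] z.0225 [0.4151 0.1639]
copper scene 360.4 189.9 A 227.5 rect [14. 19.] 0.0 z0 [0.3184 0.3061 0.    ] z.062 [0.3821 0.2253] z.0225 [0.3415 0.2768]
cyan top 359.9 225.0 A 110.5 rect [11.3 12. ] 45.0 z0 [ 0.5248 -0.143   0.    ] z.062 [ 0.5182 -0.1371] z.0225 [ 0.5224 -0.1409]
cyan top 341.2 253.6 A 109.5 rect [11. 12.] 90.0 z0 [ 0.429  -0.0826  0.    ] z.062 [ 0.4265 -0.0792] z.0225 [ 0.4281 -0.0814]
cyan scene 300.1 270.6 A 821.0 rect [60.2 22. ] 69.7 z0 [ 0.4482 -0.0833  0.    ] z.062 [ 0.5021 -0.1349] z.0225 [ 0.4677 -0.102 ]
[ 30   3 160] [110  11 143] [ 45   3 159] [ 60   2 160]
```

Run:
```python
from h import *
I={n:bot.camera_info(n) for n in("top","scene")}; im={n:cv2.imread(f"pics/{n}0.png") for n in I}
H={n:cv2.cvtColor(im[n],cv2.COLOR_BGR2HSV) for n in I}
box={"top":(200,150,440,250),"scene":(240,200,480,375)}
C={}
for n in I:
    h=H[n]; m=(h[...,1]<=7)&(h[...,2]>120)
    for c in blobs(m,350,box[n]):
        u,v=cen(c); r=cv2.minAreaRect(c); b=cv2.boxPoints(r)
        B=np.array([cast(I[n],*p,.008)[:2] for p in b]); s=np.diff(np.vstack([B,B[:1]]),axis=0)
        k=np.argmax(np.linalg.norm(s,axis=1)); print(n,round(u,1),round(v,1),"A",cv2.contourArea(c),"cast",cast(I[n],u,v,.003),"sides",np.linalg.norm(s,axis=1)[:2],"long dir",np.degrees(np.arctan2(s[k][1],s[k][0])))
        C.setdefault(n,[]).append((u,v,cast(I[n],u,v,.008)))
for u,v,X in C["top"]:
    for u2,v2,Y in C["scene"]:
        if np.linalg.norm(X-Y)<.04: print("tri",tri([(I["top"],u,v),(I["scene"],u2,v2)]))
# caps: triangulated tops
print("jarA",tri([(I["top"],316.1,244.5),(I["scene"],325,238.8)]),"jarB",tri([(I["top"],368,258.6),(I["scene"],263.5,263.7)]))
print("cutters",tri([(I["top"],265,257),(I["scene"],355,215.4)]),tri([(I["top"],229.5,279),(I["scene"],360.4,189.9)]))
w=bot.camera_info("wrist"); o=bot.get_obs(); print("wrist",w["fovy"],w["cx"],w["cy"]); R=Ro.from_euler("xyz",o["tcp_rot"],degrees=True).as_matrix()
print("cam in tool",R.T@(-np.array(w["R"]).T@w["t"]-o["ee_pos"]),"\n",np.array(w["R"])@R, bot.tcp_to_tips)
togo(.34,.281,.25,166.66)
togo(.34,.281,.25,130)
```

```text
top 313.5 201.6 A 1560.5 cast [0.5995 0.0119 0.003 ] sides [0.2765 0.1161] long dir 178.51126903187162
top 239.8 206.9 A 1249.5 cast [0.5767 0.2552 0.003 ] sides [0.1506 0.1422] long dir 174.549536560444
top 403.4 206.7 A 973.0 cast [ 0.5883 -0.2868  0.003 ] sides [0.1355 0.1166] long dir -34.68332316519516Traceback (most recent call last):
  File "<stdin>", line 14, in <module>
KeyError: 'scene'
```

Run:
```python
from h import *
I={n:bot.camera_info(n) for n in("top","scene")}; im={n:cv2.imread(f"pics/{n}0.png") for n in I}
h=cv2.cvtColor(im["scene"],cv2.COLOR_BGR2HSV)
print(h[345,283],h[230,424],h[277,376],h[300,340])
T=[(313.5,201.6,376,277),(239.8,206.9,425,229),(403.4,206.7,283,344.5)]
for a,b,c,d in T: print("tray",tri([(I["top"],a,b),(I["scene"],c,d)]))
print("jarA",tri([(I["top"],316.1,244.5),(I["scene"],325,238.8)]),"jarB",tri([(I["top"],368,258.6),(I["scene"],263.5,263.7)]))
print("cutters",tri([(I["top"],265,257),(I["scene"],355,215.4)]),tri([(I["top"],229.5,279),(I["scene"],360.4,189.9)]))
w=bot.camera_info("wrist"); o=bot.get_obs(); print("wrist",w["fovy"],w["cx"],w["cy"]); R=Ro.from_euler("xyz",o["tcp_rot"],degrees=True).as_matrix()
print("cam in tool",R.T@(-np.array(w["R"]).T@w["t"]-o["ee_pos"]),"\n",np.array(w["R"])@R, bot.tcp_to_tips)
togo(.34,.281,.25,166.66)
togo(.40,.18,.28,130)
```

```text
[ 60  11 142] [ 48   9 143] [ 56  12 144] [ 97  19 119]
tray (array([0.6014, 0.0139, 0.0043]), np.float64(0.0028771764959849544))
tray (array([0.5785, 0.2563, 0.0047]), np.float64(0.002347648557310915))
tray (array([ 0.5903, -0.2833,  0.0061]), np.float64(0.003798544373275253))
jarA (array([0.4542, 0.0006, 0.0527]), np.float64(1.3284115777765274e-05)) jarB (array([ 0.4124, -0.1651,  0.0521]), np.float64(0.00010485843012122702))
cutters (array([0.4129, 0.1658, 0.0205]), np.float64(0.0005333500643754974)) (array([0.3399, 0.2781, 0.0211]), np.float64(0.0005900159775637577))
wrist 67.18225188327231 312.8543087023168 239.05879866132025
cam in tool [ 0.0729  0.0002 -0.1244] 
 [[ 0.0001  1.     -0.0004]
 [-0.9569 -0.     -0.2905]
 [-0.2905  0.0004  0.9569]] 0.019
pos [0.1269 0.535  0.2497] [-179.9316   -0.0007  166.6598] world d mm [ 213.143  -253.9781    0.3446] tool d [-265.9927 -197.9464   -0.1116] rotvec [-0.0684 -0.0007 -0.0002] goal-axes d [-265.9921 -197.947    -0.3446]
pos [0.1269 0.535  0.2497] [-179.9316   -0.0007  166.6598] world d mm [ 273.143  -354.9781   30.3446] tool d [-347.6773 -282.413   -30.0118] rotvec [-0.0663  0.0212 36.6598] goal-axes d [-447.502   -18.9358  -30.3446]
```

Call:
play_rows(
  increments=[
    {"slide":[0,0,0],"angular":[0,0,8.5],"claw":1},
    {"slide":[0,0,0],"angular":[0,0,8.5],"claw":1},
    {"slide":[0,0,0],"angular":[0,0,8.5],"claw":1},
    {"slide":[0,0,0],"angular":[0,0,8.5],"claw":1},
    {"slide":[0,0,0],"angular":[0,0,8.5],"claw":1},
    {"slide":[0,0,0],"angular":[0,0,8.5],"claw":1},
    {"slide":[0,0,0],"angular":[0,0,8.5],"claw":1},
    {"slide":[0,0,0],"angular":[0,0,8.5],"claw":1},
  ],
  squeeze=30,
)

```text
time: 0.9
ee_pos: [0.1269, 0.535, 0.2499]
tcp_rot: [-180.0, 0.0, 98.3]
wrist_force: [-0.1, -0.3, -0.5]
opening: 0.0854
grasp_force: 0.0
```

Call:
play_rows(
  increments=[
    {"slide":[0,0,0],"angular":[0,0,8.5],"claw":1},
    {"slide":[-36,30,10],"angular":[0,0,0.1],"claw":1},
    {"slide":[-36,30,10],"angular":[0,0,0],"claw":1},
    {"slide":[-36,30,10],"angular":[0,0,0],"claw":1},
    {"slide":[-36,30,10],"angular":[0,0,0],"claw":1},
    {"slide":[-36,30,10],"angular":[0,0,0],"claw":1},
    {"slide":[-36,30,10],"angular":[0,0,0],"claw":1},
    {"slide":[-36,30,10],"angular":[0,0,0],"claw":1},
  ],
)

```text
time: 1.7
ee_pos: [0.3379, 0.2817, 0.1797]
tcp_rot: [180.0, -0.0, 90.1]
wrist_force: [1.8, 0.6, 0.3]
opening: 0.0854
grasp_force: 0.0
```

Call:
play_rows(
  increments=[
    {"slide":[0,0,0],"angular":[0,0,0],"claw":1},
    {"slide":[0,0,0],"angular":[0,0,0],"claw":1},
  ],
)

```text
time: 1.9
ee_pos: [0.3376, 0.2825, 0.18]
tcp_rot: [-180.0, 0.0, 89.9]
wrist_force: [-0.5, 0.3, 0.0]
opening: 0.0852
grasp_force: 0.0
```

```bash
cat > look.py <<'E'
from h import *
import sys
I=bot.camera_info("wrist"); im=bot.camera("wrist"); cv2.imwrite(f"pics/{sys.argv[1]}.png",im[:,:,::-1])
np.save(f"pics/{sys.argv[1]}.npy",I,allow_pickle=True)
E
python3 look.py w1; python3 -c "
from h import *
togo(.34,.279,.036,90)"
```

```text
pos [0.3372 0.2834 0.1802] [-179.9785   -0.0047   90.0032] world d mm [   2.8472   -4.4305 -144.2418] tool d [ -4.4424   2.9011 144.2403] rotvec [-0.0215 -0.0047  0.0032] goal-axes d [ -4.4305   2.8472 144.2418]
```

View pics/w1.png

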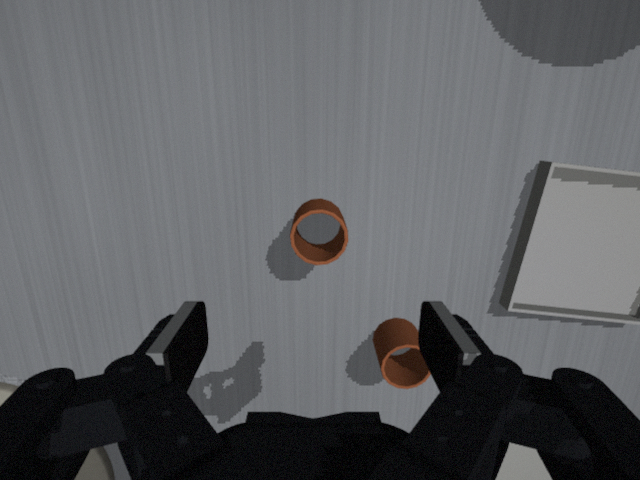

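The wrist view shows cutter 2's top rim centred at about (320,238) and cutter 1's at (405,367). The square tray is on the right and the fingers are at the bottom.

```bash
cat > ring.py <<'E'
from h import *
import sys
# top rim of a cutter in a wrist picture: bright copper rim pixels near a guess, circle fit on plane z
def ring(name,u,v,z,half=38):
    I=np.load(f"pics/{name}.npy",allow_pickle=True).item(); im=cv2.imread(f"pics/{name}.png"); h=cv2.cvtColor(im,cv2.COLOR_BGR2HSV)
    m=(h[...,0]<16)&(h[...,1]>90); b=m[int(v-half):int(v+half),int(u-half):int(u+half)]
    c=blobs(b,50)[0][:,0]+[int(u-half),int(v-half)]
    P=np.array([cast(I,*p,z)[:2] for p in c]); g=cast(I,u,v,z)[:2]
    # lower/outward rim points only: those on the half away from the nadir
    n=(-np.array(I["R"]).T@I["t"])[:2]; k=(P-g)@((g-n)/np.linalg.norm(g-n))>0; P=P[k]
    A=np.c_[2*P,np.ones(len(P))]; s=np.linalg.lstsq(A,(P**2).sum(1),rcond=None)[0]
    return s[:2],np.sqrt(s[2]+s[0]**2+s[1]**2)
if __name__=="__main__":
    print(ring("w1",320,238,.045),ring("w1",405,367,.045))
    I=np.load("pics/w1.npy",allow_pickle=True).item()
    print(cast(I,320,238,.045),cast(I,405.5,367,.045),"tray corners near",cast(I,508,310,.016),cast(I,550,164,.016))
    T=bot.camera_info("top"); print("heights",tri([(I,320,238),(T,229.5,278.5)]))
E
python3 ring.py
```

```text
(array([0.343 , 0.2793]), np.float64(0.021277703487606058)) (array([0.4173, 0.1629]), np.float64(0.01877679707702148))
[0.3441 0.2787 0.045 ] [0.4163 0.1654 0.045 ] tray corners near [0.5116 0.203  0.016 ] [0.5249 0.3302 0.016 ]
heights (array([0.3428, 0.2754, 0.0344]), np.float64(0.0014882683569775693))
```

Call:
play_rows(
  increments=[
    {"slide":[-3.5,6,36],"angular":[0,0,0],"claw":1},
    {"slide":[0,0,36],"angular":[0,0,0],"claw":1},
    {"slide":[0,0,36],"angular":[0,0,0],"claw":1},
    {"slide":[0,0,36],"angular":[0,0,0],"claw":1},
    {"slide":[0,0,0],"angular":[0,0,0],"claw":1},
    {"slide":[0,0,0],"angular":[0,0,0],"claw":-0.2},
    {"slide":[0,0,0],"angular":[0,0,0],"claw":-0.4},
    {"slide":[0,0,0],"angular":[0,0,0],"claw":-0.4},
  ],
  squeeze=30,
)

```text
time: 2.75
ee_pos: [0.344, 0.281, 0.0384]
tcp_rot: [179.9, -0.1, 90.1]
wrist_force: [1.4, -0.1, 14.8]
opening: 0.0441
grasp_force: 16.8
```

Call:
play_rows(
  increments=[
    {"slide":[0,0,0],"angular":[0,0,0],"claw":-0.4},
    {"slide":[0,0,0],"angular":[0,0,0],"claw":-0.4},
    {"slide":[0,0,0],"angular":[0,0,0],"claw":-0.4},
  ],
)

```text
time: 3.05
ee_pos: [0.344, 0.281, 0.0386]
tcp_rot: [179.9, -0.2, 90.1]
wrist_force: [-1.6, 0.3, 8.4]
opening: 0.0434
grasp_force: 29.6
```

Call:
play_rows(
  increments=[
    {"slide":[0,0,-20],"angular":[0,0,0],"claw":-0.4},
    {"slide":[0,0,-45],"angular":[0,0,0],"claw":-0.4},
    {"slide":[0,0,-45],"angular":[0,0,0],"claw":-0.4},
    {"slide":[-20,9,-45],"angular":[0,0,0],"claw":-0.4},
    {"slide":[-40,18,0],"angular":[0,0,0],"claw":-0.4},
    {"slide":[-40,18,0],"angular":[0,0,0],"claw":-0.4},
    {"slide":[-40,18,0],"angular":[0,0,0],"claw":-0.4},
    {"slide":[-40,18,0],"angular":[0,0,0],"claw":-0.4},
  ],
)

```text
time: 3.85
ee_pos: [0.4251, 0.0985, 0.1928]
tcp_rot: [179.9, -0.0, 90.1]
wrist_force: [0.9, 1.0, -0.8]
opening: 0.0432
grasp_force: 30.9
```

Call:
play_rows(
  increments=[
    {"slide":[-43,18,0],"angular":[0,0,0],"claw":-0.4},
    {"slide":[-43,18,0],"angular":[0,0,0],"claw":-0.4},
    {"slide":[-43,18,0],"angular":[0,0,0],"claw":-0.4},
    {"slide":[-43,18,0],"angular":[0,0,0],"claw":-0.4},
    {"slide":[-43,18,0],"angular":[0,0,0],"claw":-0.4},
    {"slide":[-43,20,0],"angular":[0,0,0],"claw":-0.4},
    {"slide":[-43,20,0],"angular":[0,0,0],"claw":-0.4},
    {"slide":[-43,20,0],"angular":[0,0,0],"claw":-0.4},
  ],
)

```text
time: 4.65
ee_pos: [0.5755, -0.246, 0.1926]
tcp_rot: [179.9, 0.0, 90.0]
wrist_force: [1.0, 0.0, -0.8]
opening: 0.0434
grasp_force: 30.9
```

Call:
play_rows(
  increments=[
    {"slide":[-10,9,0],"angular":[0,0,0],"claw":-0.4},
    {"slide":[0,0,0],"angular":[0,0,0],"claw":-0.4},
    {"slide":[0,0,0],"angular":[0,0,0],"claw":-0.4},
  ],
)

```text
time: 4.95
ee_pos: [0.5837, -0.2536, 0.1918]
tcp_rot: [180.0, -0.0, 90.0]
wrist_force: [-0.4, 0.5, 0.2]
opening: 0.0435
grasp_force: 30.9
```

```bash
python3 look.py w2; python3 -c "
from h import *
togo(.59,-.316,.042,90)"
```

```text
pos [ 0.5836 -0.2531  0.1919] [179.9775   0.0006  90.0843] world d mm [   6.4449  -62.9458 -149.927 ] tool d [-62.9538   6.2933 149.9301] rotvec [0.0225 0.0005 0.0843] goal-axes d [-62.9458   6.4449 149.927 ]
```

View pics/w2.png

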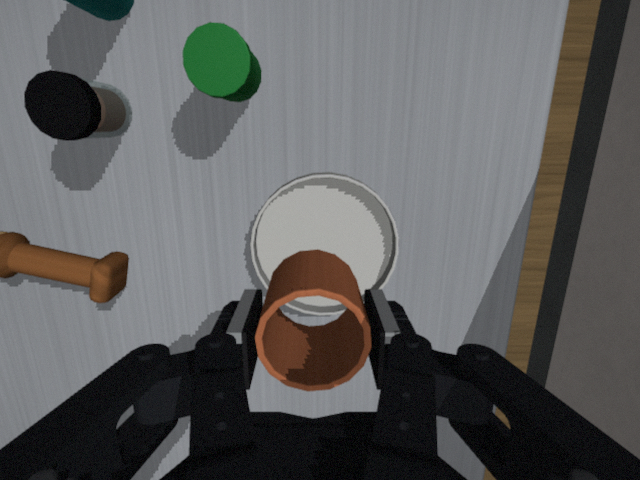

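The wrist view shows the dish rim spanning about (251–398, 174–316), with the held cutter above it. Jar B's cap is at (63,104) and the reamer's block end at (110,277).

Run:
```python
from h import *
I=np.load("pics/w2.npy",allow_pickle=True).item(); T=bot.camera_info("top")
P=np.array([cast(I,*p,.016)[:2] for p in [(251,240),(398,240),(324,174),(275,192),(374,192)]])
A=np.c_[2*P,np.ones(len(P))]; s=np.linalg.lstsq(A,(P**2).sum(1),rcond=None)[0]; print("dish",s[:2],np.sqrt(s[2]+s[0]**2+s[1]**2))
print("floor height",tri([(I,324.5,244),(T,403.4,206.7)]))
print("jarB",cast(I,63,104,.062),tri([(I,63,104),(T,368,258.6)]))
togo(s[0],s[1]-.032,.042,90)
```

```text
dish [ 0.595  -0.2788] 0.06428239813803974
floor height (array([ 0.5977, -0.299 , -0.06  ]), np.float64(0.00015617288709368128))
jarB [ 0.42   -0.1636  0.062 ] (array([ 0.4127, -0.1641,  0.0513]), np.float64(0.0012232467941683416))
pos [ 0.5836 -0.2531  0.1919] [179.9775   0.0006  90.0843] world d mm [  11.4446  -57.7145 -149.927 ] tool d [-57.7299  11.3007 149.932 ] rotvec [0.0225 0.0005 0.0843] goal-axes d [-57.7145  11.4446 149.927 ]
```

Run:
```python
from h import *
from ring import ring
I=np.load("pics/w2.npy",allow_pickle=True).item()
print(ring("w2",313.5,339,.1985,70), cast(I,313.5,339,.1985))
S=bot.camera_info("scene")
# dish in the scene view: rim ellipse extents (251..315, 321..369) 
im=cv2.imread("pics/scene0.png"); h=cv2.cvtColor(im,cv2.COLOR_BGR2HSV); m=(h[...,1]<=14)&(h[...,2]>125)
for c in blobs(m,300,(230,200,480,375)): print(cen(c),cv2.boundingRect(c),cast(S,*cen(c),.006))
```

```text
(array([ 0.5847, -0.255 ]), np.float64(0.021570706684090567)) [ 0.5849 -0.2542  0.1985]
(280.58989481962055, 345.5582424063698) (252, 325, 58, 41) [ 0.5913 -0.2858  0.006 ]
(376.60964332892996, 278.56538969616906) (333, 253, 87, 53) [0.609  0.0109 0.006 ]
(424.2498564043653, 229.19529006318209) (396, 214, 57, 32) [0.5799 0.2546 0.006 ]
```

Call:
play_rows(
  increments=[
    {"slide":[-30,4,0],"angular":[0,0,0],"claw":-0.4},
    {"slide":[-30,4.5,20],"angular":[0,0,0],"claw":-0.4},
    {"slide":[0,0,40],"angular":[0,0,0],"claw":-0.4},
    {"slide":[0,0,40],"angular":[0,0,0],"claw":-0.4},
    {"slide":[0,0,30],"angular":[0,0,0],"claw":-0.4},
    {"slide":[0,0,10],"angular":[0,0,0],"claw":-0.4},
    {"slide":[0,0,5],"angular":[0,0,0],"claw":-0.4},
    {"slide":[0,0,3],"angular":[0,0,0],"claw":-0.4},
  ],
)

```text
time: 5.8
ee_pos: [0.5931, -0.3135, 0.0451]
tcp_rot: [179.9, 0.1, 90.1]
wrist_force: [0.4, 0.1, -0.2]
opening: 0.0433
grasp_force: 30.9
```

Call:
play_rows(
  increments=[
    {"slide":[0,0,1],"angular":[0,0,0],"claw":-0.4},
    {"slide":[0,0,0],"angular":[0,0,0],"claw":-0.4},
  ],
)

```text
time: 6.0
ee_pos: [0.593, -0.314, 0.0437]
tcp_rot: [179.9, 0.1, 90.1]
wrist_force: [-0.5, 0.4, -1.0]
opening: 0.0435
grasp_force: 30.9
```

Call:
play_rows(
  increments=[
    {"slide":[0,0,2],"angular":[0,0,0],"claw":-0.4},
    {"slide":[0,0,0],"angular":[0,0,0],"claw":-0.4},
  ],
)

```text
time: 6.2
ee_pos: [0.593, -0.3142, 0.0417]
tcp_rot: [179.9, 0.1, 90.1]
wrist_force: [-0.4, 0.1, 5.1]
opening: 0.0437
grasp_force: 31.3
```

Call:
play_rows(
  increments=[
    {"slide":[0,0,0],"angular":[0,0,0],"claw":0.1},
    {"slide":[0,0,0],"angular":[0,0,0],"claw":0.3},
    {"slide":[0,0,0],"angular":[0,0,0],"claw":0.5},
    {"slide":[0,0,0],"angular":[0,0,0],"claw":0.5},
    {"slide":[0,0,-30],"angular":[0,0,0],"claw":0.5},
    {"slide":[0,0,-40],"angular":[0,0,0],"claw":0.5},
    {"slide":[0,0,-45],"angular":[0,0,0],"claw":0.8},
    {"slide":[0,0,-45],"angular":[0,0,0],"claw":1},
  ],
)

```text
time: 7.0
ee_pos: [0.592, -0.3136, 0.2018]
tcp_rot: [-180.0, -0.0, 90.1]
wrist_force: [0.8, -1.0, 0.7]
opening: 0.0852
grasp_force: 0.0
```

Call:
play_rows(
  increments=[
    {"slide":[40,-15,0],"angular":[0,0,0],"claw":1},
    {"slide":[44,-16,0],"angular":[0,0,0],"claw":1},
    {"slide":[44,-16,0],"angular":[0,0,0],"claw":1},
    {"slide":[44,-16,0],"angular":[0,0,0],"claw":1},
    {"slide":[44,-16,0],"angular":[0,0,0],"claw":1},
    {"slide":[44,-16,0],"angular":[0,0,0],"claw":1},
    {"slide":[44,-16,0],"angular":[0,0,0],"claw":1},
    {"slide":[44,-16,0],"angular":[0,0,0],"claw":1},
  ],
)

```text
time: 7.8
ee_pos: [0.464, 0.0356, 0.2004]
tcp_rot: [180.0, -0.0, 90.0]
wrist_force: [1.3, 0.6, 0.5]
opening: 0.085
grasp_force: 0.0
```

Call:
play_rows(
  increments=[
    {"slide":[44,-16,0],"angular":[0,0,0],"claw":1},
    {"slide":[44,-17,0],"angular":[0,0,0],"claw":1},
    {"slide":[42,-17,20],"angular":[0,0,0],"claw":1},
    {"slide":[0,0,20],"angular":[0,0,0],"claw":1},
    {"slide":[0,0,0],"angular":[0,0,0],"claw":1},
    {"slide":[0,0,0],"angular":[0,0,0],"claw":1},
  ],
)

```text
time: 8.4
ee_pos: [0.4148, 0.1638, 0.1606]
tcp_rot: [-180.0, 0.0, 90.1]
wrist_force: [0.2, -0.7, -0.1]
opening: 0.0854
grasp_force: 0.0
```

```bash
python3 look.py w3
python3 - <<'E'
from h import *
I=np.load("pics/w3.npy",allow_pickle=True).item(); im=cv2.imread("pics/w3.png"); h=cv2.cvtColor(im,cv2.COLOR_BGR2HSV)
from ring import ring
u,v=proj(I,np.array([.415,.165,.045])); print(u,v)
print(ring("w3",u,v,.045,55))
togo(.415,.165,.037,90)
E
```

```text
311.4756748091982 238.9459264167108
(array([0.4168, 0.1661]), np.float64(0.021316822326689504))
pos [0.4153 0.1636 0.1611] [179.9576  -0.0108  90.0058] world d mm [  -0.2831    1.4307 -124.14  ] tool d [  1.4073  -0.3748 124.14  ] rotvec [ 0.0424 -0.0108  0.0057] goal-axes d [  1.4307  -0.2831 124.14  ]
```

Call:
play_rows(
  increments=[
    {"slide":[2,1,40],"angular":[0,0,0],"claw":1},
    {"slide":[0,0,43],"angular":[0,0,0],"claw":1},
    {"slide":[0,0,40],"angular":[0,0,0],"claw":1},
    {"slide":[0,0,0],"angular":[0,0,0],"claw":1},
    {"slide":[0,0,0],"angular":[0,0,0],"claw":-0.2},
    {"slide":[0,0,0],"angular":[0,0,0],"claw":-0.4},
    {"slide":[0,0,0],"angular":[0,0,0],"claw":-0.4},
    {"slide":[0,0,0],"angular":[0,0,0],"claw":-0.4},
  ],
)

```text
time: 9.25
ee_pos: [0.4173, 0.1664, 0.0398]
tcp_rot: [179.8, -0.1, 90.1]
wrist_force: [-1.7, -0.9, 8.1]
opening: 0.0422
grasp_force: 29.8
```

Call:
play_rows(
  increments=[
    {"slide":[0,0,0],"angular":[0,0,0],"claw":-0.4},
    {"slide":[0,0,0],"angular":[0,0,0],"claw":-0.4},
  ],
)

```text
time: 9.45
ee_pos: [0.4173, 0.1665, 0.0398]
tcp_rot: [179.8, -0.1, 90.1]
wrist_force: [-0.7, -1.4, 7.0]
opening: 0.0424
grasp_force: 29.8
```

Call:
play_rows(
  increments=[
    {"slide":[0,0,-20],"angular":[0,0,0],"claw":-0.4},
    {"slide":[0,0,-45],"angular":[0,0,0],"claw":-0.4},
    {"slide":[0,0,-45],"angular":[0,0,0],"claw":-0.4},
    {"slide":[-20,8,-30],"angular":[0,0,0],"claw":-0.4},
    {"slide":[-40,17,0],"angular":[0,0,0],"claw":-0.4},
    {"slide":[-40,17,0],"angular":[0,0,0],"claw":-0.4},
    {"slide":[-40,17,0],"angular":[0,0,0],"claw":-0.4},
    {"slide":[-40,17,0],"angular":[0,0,0],"claw":-0.4},
  ],
)

```text
time: 10.25
ee_pos: [0.4929, -0.0156, 0.1789]
tcp_rot: [179.9, 0.0, 90.1]
wrist_force: [0.0, 1.1, -0.4]
opening: 0.0423
grasp_force: 31.4
```

Call:
play_rows(
  increments=[
    {"slide":[-40,17,0],"angular":[0,0,0],"claw":-0.4},
    {"slide":[-40,17,0],"angular":[0,0,0],"claw":-0.4},
    {"slide":[-40,17,0],"angular":[0,0,0],"claw":-0.4},
    {"slide":[-40,17,0],"angular":[0,0,0],"claw":-0.4},
    {"slide":[-40,16,0],"angular":[0,0,0],"claw":-0.4},
    {"slide":[-35,14,0],"angular":[0,0,0],"claw":-0.4},
    {"slide":[-5,1,0],"angular":[0,0,0],"claw":-0.4},
    {"slide":[0,0,0],"angular":[0,0,0],"claw":-0.4},
  ],
)

```text
time: 11.05
ee_pos: [0.5914, -0.2548, 0.1776]
tcp_rot: [180.0, -0.0, 90.0]
wrist_force: [-0.6, 0.3, -0.8]
opening: 0.0423
grasp_force: 31.3
```

```bash
python3 look.py w4; python3 -c "
from h import *
togo(.592,-.253,.043,90)"
```

```text
pos [ 0.5913 -0.2537  0.1778] [179.9791  -0.0045  90.0304] world d mm [   0.7355    0.7486 -134.8197] tool d [  0.7377   0.6867 134.82  ] rotvec [ 0.0209 -0.0045  0.0304] goal-axes d [  0.7486   0.7355 134.8197]
```

View pics/w4.png

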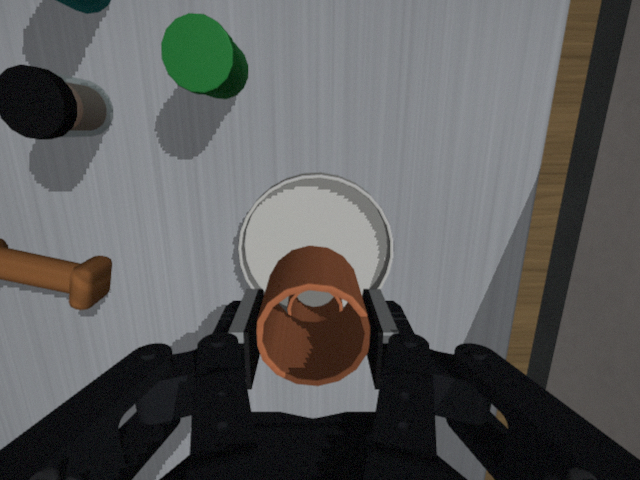

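The dish rim spans columns 239–393, so it is centred under the tool. The first cutter's rim shows through the held ring at about (315,300), upright in the dish.

Call:
play_rows(
  increments=[
    {"slide":[0.5,0.5,30],"angular":[0,0,0],"claw":-0.4},
    {"slide":[0,0,45],"angular":[0,0,0],"claw":-0.4},
    {"slide":[0,0,35],"angular":[0,0,0],"claw":-0.4},
    {"slide":[0,0,14],"angular":[0,0,0],"claw":-0.4},
    {"slide":[0,0,6],"angular":[0,0,0],"claw":-0.4},
    {"slide":[0,0,3],"angular":[0,0,0],"claw":-0.4},
    {"slide":[0,0,1.5],"angular":[0,0,0],"claw":-0.4},
    {"slide":[0,0,0],"angular":[0,0,0],"claw":-0.4},
  ],
)

```text
time: 11.9
ee_pos: [0.5925, -0.2535, 0.0443]
tcp_rot: [179.9, 0.0, 90.1]
wrist_force: [-0.8, 1.1, -0.2]
opening: 0.042
grasp_force: 31.3
```

Call:
play_rows(
  increments=[
    {"slide":[0,0,2],"angular":[0,0,0],"claw":-0.4},
    {"slide":[0,0,0],"angular":[0,0,0],"claw":-0.4},
  ],
)

```text
time: 12.1
ee_pos: [0.5926, -0.2537, 0.0429]
tcp_rot: [179.8, 0.1, 90.1]
wrist_force: [-1.9, 0.5, 7.5]
opening: 0.0421
grasp_force: 32.3
```

Call:
play_rows(
  increments=[
    {"slide":[0,0,0],"angular":[0,0,0],"claw":0.1},
    {"slide":[0,0,0],"angular":[0,0,0],"claw":0.3},
    {"slide":[0,0,0],"angular":[0,0,0],"claw":0.5},
    {"slide":[0,0,0],"angular":[0,0,0],"claw":0.5},
    {"slide":[0,0,-30],"angular":[0,0,0],"claw":0.5},
    {"slide":[0,0,-40],"angular":[0,0,0],"claw":0.5},
    {"slide":[0,0,-45],"angular":[0,0,0],"claw":0.8},
    {"slide":[0,-20,-40],"angular":[0,0,0],"claw":1},
  ],
)

```text
time: 12.9
ee_pos: [0.5726, -0.2531, 0.1971]
tcp_rot: [180.0, 0.0, 90.1]
wrist_force: [-0.3, -0.9, -0.6]
opening: 0.0852
grasp_force: 0.0
```

Call:
play_rows(
  increments=[
    {"slide":[22,-39,0],"angular":[0,0,0],"claw":1},
    {"slide":[22,-39,0],"angular":[0,0,0],"claw":1},
    {"slide":[22,-39,0],"angular":[0,0,0],"claw":1},
    {"slide":[20,-39,0],"angular":[0,0,0],"claw":1},
    {"slide":[0,0,0],"angular":[0,0,0],"claw":1},
    {"slide":[0,0,0],"angular":[0,0,0],"claw":1},
  ],
)

```text
time: 13.5
ee_pos: [0.4155, -0.1673, 0.1964]
tcp_rot: [179.9, 0.0, 90.1]
wrist_force: [1.2, 0.3, -0.7]
opening: 0.0853
grasp_force: 0.0
```

```bash
python3 look.py w5
python3 - <<'E'
from h import *
I=np.load("pics/w5.npy",allow_pickle=True).item(); im=cv2.imread("pics/w5.png")
m=im.max(2)<40
for c in blobs(m,300):
    u,v=cen(c); print(round(u),round(v),cv2.contourArea(c),cv2.boundingRect(c),cast(I,u,v,.062))
togo(.416,-.164,.044,90)
E
```

```text
318 422 58326.0 (0, 302, 640, 178) [ 0.4215 -0.3414  0.062 ]
311 227 2541.5 (283, 198, 58, 59) [ 0.416  -0.1629  0.062 ]
425 182 465.0 (412, 164, 27, 44) [ 0.4969 -0.1296  0.062 ]
374 5 432.0 (349, 0, 51, 14) [ 0.4553 -0.019   0.062 ]
pos [ 0.4162 -0.1677  0.1962] [179.9159   0.034   90.0639] world d mm [  -0.1907    3.6638 -152.1583] tool d [  3.7542  -0.41   152.1557] rotvec [0.0841 0.0339 0.064 ] goal-axes d [  3.6638  -0.1907 152.1583]
```

View pics/w5.png

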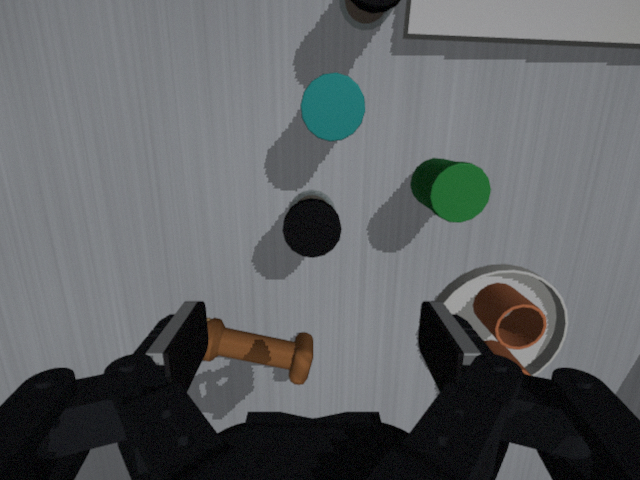

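Jar B's cap is at (311,227), teal and green stay clear of the fingers, and both cutters stand in the dish at right.

Call:
play_rows(
  increments=[
    {"slide":[4,0,40],"angular":[0,0,0],"claw":1},
    {"slide":[0,0,40],"angular":[0,0,0],"claw":1},
    {"slide":[0,0,40],"angular":[0,0,0],"claw":1},
    {"slide":[0,0,32],"angular":[0,0,0],"claw":1},
    {"slide":[0,0,0],"angular":[0,0,0],"claw":0.6},
    {"slide":[0,0,0],"angular":[0,0,0],"claw":0.2},
    {"slide":[0,0,0],"angular":[0,0,0],"claw":-0.2},
    {"slide":[0,0,0],"angular":[0,0,0],"claw":-0.4},
  ],
  squeeze=30,
)

```text
time: 14.35
ee_pos: [0.417, -0.164, 0.0457]
tcp_rot: [179.8, 0.1, 90.1]
wrist_force: [-1.0, 0.0, 4.1]
opening: 0.0433
grasp_force: 30.5
```

Call:
play_rows(
  increments=[
    {"slide":[0,0,0],"angular":[0,0,0],"claw":-0.4},
    {"slide":[0,0,0],"angular":[0,0,0],"claw":-0.4},
    {"slide":[0,0,0],"angular":[0,0,0],"claw":-0.4},
  ],
)

```text
time: 14.65
ee_pos: [0.4169, -0.164, 0.0456]
tcp_rot: [179.8, 0.1, 90.1]
wrist_force: [-0.1, -1.1, 6.0]
opening: 0.0432
grasp_force: 30.6
```

Call:
play_rows(
  increments=[
    {"slide":[0,0,-15],"angular":[0,0,0],"claw":-0.4},
    {"slide":[0,0,-40],"angular":[0,0,0],"claw":-0.4},
    {"slide":[0,0,-40],"angular":[0,0,0],"claw":-0.4},
    {"slide":[0,0,-40],"angular":[0,0,0],"claw":-0.4},
    {"slide":[20,8,-25],"angular":[0,0,0],"claw":-0.4},
    {"slide":[35,13,0],"angular":[0,0,0],"claw":-0.4},
    {"slide":[40,15,0],"angular":[0,0,0],"claw":-0.4},
    {"slide":[40,15,0],"angular":[0,0,0],"claw":-0.4},
  ],
)

```text
time: 15.45
ee_pos: [0.4671, -0.0271, 0.2048]
tcp_rot: [179.9, 0.0, 90.0]
wrist_force: [1.5, -0.7, -1.4]
opening: 0.0429
grasp_force: 31.1
```

Call:
play_rows(
  increments=[
    {"slide":[40,15,0],"angular":[0,0,0],"claw":-0.4},
    {"slide":[40,15,0],"angular":[0,0,0],"claw":-0.4},
    {"slide":[40,15,0],"angular":[0,0,0],"claw":-0.4},
    {"slide":[40,15,0],"angular":[0,0,0],"claw":-0.4},
    {"slide":[40,15,0],"angular":[0,0,0],"claw":-0.4},
    {"slide":[40,15,0],"angular":[0,0,0],"claw":-0.4},
    {"slide":[35,14,0],"angular":[0,0,0],"claw":-0.4},
    {"slide":[20,8,0],"angular":[0,0,0],"claw":-0.4},
  ],
)

```text
time: 16.25
ee_pos: [0.5787, 0.2695, 0.2036]
tcp_rot: [180.0, -0.0, 90.2]
wrist_force: [0.1, -0.9, -0.7]
opening: 0.0432
grasp_force: 31.1
```

Call:
play_rows(
  increments=[
    {"slide":[0,0,0],"angular":[0,0,0],"claw":-0.4},
    {"slide":[0,0,0],"angular":[0,0,0],"claw":-0.4},
  ],
)

```text
time: 16.45
ee_pos: [0.5781, 0.2668, 0.2037]
tcp_rot: [-180.0, 0.0, 90.1]
wrist_force: [0.1, -2.0, 0.1]
opening: 0.043
grasp_force: 31.1
```

```bash
python3 look.py w6; python3 -c "
from h import *
togo(.584,.289,.049,90)"
```

```text
pos [0.578  0.2663 0.204 ] [179.9995   0.0114  90.0594] world d mm [   5.9504   22.7262 -155.0125] tool d [ 22.7509   5.9725 155.008 ] rotvec [0.0005 0.0114 0.0594] goal-axes d [ 22.7262   5.9504 155.0125]
```

View pics/w6.png

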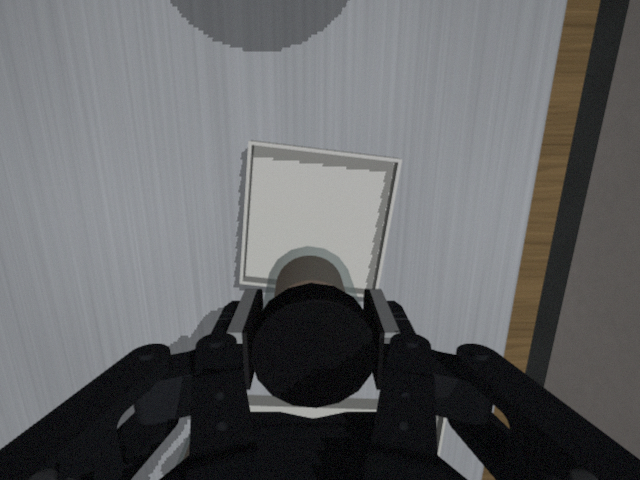

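The tray's corners are at (248,142), (402,160), (239,286) and about (377,297). The jar is held square, and its base is well above the tray.

Run:
```python
from h import *
I=np.load("pics/w6.npy",allow_pickle=True).item()
P=np.array([cast(I,*p,.016)[:2] for p in [(248,142),(402,160),(239,286),(377,297)]]); print(P)
print(np.linalg.norm(P[0]-P[1]),np.linalg.norm(P[0]-P[2]),np.linalg.norm(P[1]-P[3]))
print("centre", (P[0]+P[1])/2-.065*np.array([np.sin(np.radians(6.5)),np.cos(np.radians(6.5))]), P.mean(0))
```

```text
[[0.5251 0.3307]
 [0.6547 0.3162]
 [0.5101 0.2   ]
 [0.6403 0.1888]]
0.13043955234711965 0.13156012676091325 0.128191051419826
centre [0.5825 0.2589] [0.5825 0.2589]
```

Call:
play_rows(
  increments=[
    {"slide":[23,7.5,20],"angular":[0,0,0],"claw":-0.4},
    {"slide":[0,0,40],"angular":[0,0,0],"claw":-0.4},
    {"slide":[0,0,40],"angular":[0,0,0],"claw":-0.4},
    {"slide":[0,0,30],"angular":[0,0,0],"claw":-0.4},
    {"slide":[0,0,14],"angular":[0,0,0],"claw":-0.4},
    {"slide":[0,0,6],"angular":[0,0,0],"claw":-0.4},
    {"slide":[0,0,2],"angular":[0,0,0],"claw":-0.4},
    {"slide":[0,0,0],"angular":[0,0,0],"claw":-0.4},
  ],
)

```text
time: 17.3
ee_pos: [0.5865, 0.2898, 0.0535]
tcp_rot: [179.9, -0.1, 90.0]
wrist_force: [0.0, 0.2, -0.3]
opening: 0.0427
grasp_force: 31.1
```

Call:
play_rows(
  increments=[
    {"slide":[0,0,2],"angular":[0,0,0],"claw":-0.4},
    {"slide":[0,0,0],"angular":[0,0,0],"claw":-0.4},
  ],
)

```text
time: 17.5
ee_pos: [0.5861, 0.2899, 0.0506]
tcp_rot: [179.9, -0.0, 90.1]
wrist_force: [0.0, -0.1, -1.4]
opening: 0.0433
grasp_force: 31.1
```

Call:
play_rows(
  increments=[
    {"slide":[0,0,2],"angular":[0,0,0],"claw":-0.4},
    {"slide":[0,0,0.5],"angular":[0,0,0],"claw":-0.4},
  ],
)

```text
time: 17.7
ee_pos: [0.5861, 0.2901, 0.0487]
tcp_rot: [179.9, -0.1, 90.1]
wrist_force: [-3.3, 0.3, 9.4]
opening: 0.0429
grasp_force: 31.6
```

Call:
play_rows(
  increments=[
    {"slide":[0,0,0],"angular":[0,0,0],"claw":0.1},
    {"slide":[0,0,0],"angular":[0,0,0],"claw":0.3},
    {"slide":[0,0,0],"angular":[0,0,0],"claw":0.5},
    {"slide":[0,0,0],"angular":[0,0,0],"claw":0.5},
    {"slide":[0,0,-30],"angular":[0,0,0],"claw":0.5},
    {"slide":[0,0,-40],"angular":[0,0,0],"claw":0.5},
    {"slide":[0,0,-45],"angular":[0,0,0],"claw":0.8},
    {"slide":[0,0,-40],"angular":[0,0,0],"claw":1},
  ],
)

```text
time: 18.5
ee_pos: [0.5856, 0.2897, 0.2043]
tcp_rot: [180.0, -0.0, 90.1]
wrist_force: [0.5, -0.1, -0.7]
opening: 0.0853
grasp_force: 0.0
```

Call:
play_rows(
  increments=[
    {"slide":[-40,-18,0],"angular":[0,0,0],"claw":1},
    {"slide":[-42,-19,0],"angular":[0,0,0],"claw":1},
    {"slide":[-42,-19,0],"angular":[0,0,0],"claw":1},
    {"slide":[-42,-19,0],"angular":[0,0,0],"claw":1},
    {"slide":[-42,-19,0],"angular":[0,0,0],"claw":1},
    {"slide":[-42,-19,0],"angular":[0,0,0],"claw":1},
    {"slide":[-39,-17,0],"angular":[0,0,0],"claw":1},
    {"slide":[0,0,0],"angular":[0,0,0],"claw":1},
  ],
)

```text
time: 19.3
ee_pos: [0.4544, -0.0027, 0.2028]
tcp_rot: [180.0, 0.0, 89.8]
wrist_force: [0.9, 0.8, -0.1]
opening: 0.0855
grasp_force: 0.0
```

Call:
play_rows(
  increments=[
    {"slide":[0,0,0],"angular":[0,0,0],"claw":1},
    {"slide":[0,0,0],"angular":[0,0,0],"claw":1},
  ],
)

```text
time: 19.5
ee_pos: [0.4563, 0.0011, 0.2022]
tcp_rot: [180.0, -0.0, 90.1]
wrist_force: [-1.1, 0.5, 0.2]
opening: 0.0858
grasp_force: 0.0
```

```bash
python3 look.py w7
python3 - <<'E'
from h import *
I=np.load("pics/w7.npy",allow_pickle=True).item(); im=cv2.imread("pics/w7.png")
m=im.max(2)<40
for c in blobs(m,300):
    u,v=cen(c); print(round(u),round(v),cv2.contourArea(c),cv2.boundingRect(c),cast(I,u,v,.062))
togo(.456,.001,.046,90)
E
```

```text
318 422 58389.5 (0, 302, 640, 178) [ 0.4621 -0.1783  0.062 ]
313 228 2442.5 (285, 200, 57, 57) [0.4575 0.0036 0.062 ]
365 355 357.0 (358, 334, 18, 48) [ 0.5016 -0.1073  0.062 ]
pos [0.4564 0.0014 0.2021] [-179.9942   -0.0109   90.1197] world d mm [  -0.3689   -0.3518 -156.1287] tool d [ -0.3807  -0.3538 156.1287] rotvec [-0.0058 -0.0109  0.1197] goal-axes d [ -0.3518  -0.3689 156.1287]
```

View pics/w7.png

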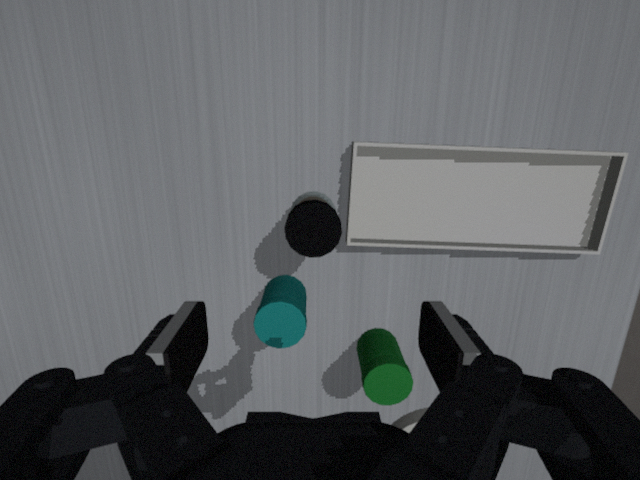

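Jar A's cap is at (313,228), clear of the teal jar. The long tray's corners are at (354,142), (627,154), (346,247) and (601,253).

Call:
play_rows(
  increments=[
    {"slide":[2,1,40],"angular":[0,0,0],"claw":1},
    {"slide":[0,0,40],"angular":[0,0,0],"claw":1},
    {"slide":[0,0,40],"angular":[0,0,0],"claw":1},
    {"slide":[0,0,36],"angular":[0,0,0],"claw":1},
    {"slide":[0,0,0],"angular":[0,0,0],"claw":0.6},
    {"slide":[0,0,0],"angular":[0,0,0],"claw":0.2},
    {"slide":[0,0,0],"angular":[0,0,0],"claw":-0.2},
    {"slide":[0,0,0],"angular":[0,0,0],"claw":-0.4},
  ],
  squeeze=30,
)

```text
time: 20.35
ee_pos: [0.4584, 0.0028, 0.0485]
tcp_rot: [179.8, -0.0, 90.1]
wrist_force: [0.1, 0.4, 5.1]
opening: 0.0432
grasp_force: 30.5
```

Call:
play_rows(
  increments=[
    {"slide":[0,0,0],"angular":[0,0,0],"claw":-0.4},
    {"slide":[0,0,0],"angular":[0,0,0],"claw":-0.4},
    {"slide":[0,0,0],"angular":[0,0,0],"claw":-0.4},
  ],
)

```text
time: 20.65
ee_pos: [0.4583, 0.0027, 0.0485]
tcp_rot: [179.8, -0.0, 90.1]
wrist_force: [-0.4, 2.1, 7.1]
opening: 0.0429
grasp_force: 30.6
```

Run:
```python
from h import *
I=np.load("pics/w7.npy",allow_pickle=True).item()
P=np.array([cast(I,*p,.016)[:2] for p in [(354,142),(627,154),(346,247),(601,253)]]); print(P,P.mean(0))
for a,b in((0,1),(2,3),(0,2)): d=P[b]-P[a]; print(np.linalg.norm(d),np.degrees(np.arctan2(d[1],d[0])))
I=np.load("pics/w5.npy",allow_pickle=True).item()
print("reamer neck/block",cast(I,221,339,.02),cast(I,289,355,.02))
togo(.5785,.227,.05,90)
```

```text
[[ 0.4918  0.0652]
 [ 0.7214  0.0558]
 [ 0.4877 -0.0265]
 [ 0.7199 -0.032 ]] [0.6052 0.0156]
0.22981460562813477 -2.348446599016312
0.23230524175319153 -1.3634532055463315
0.0918413378831318 -92.54918982398533
reamer neck/block [ 0.3302 -0.2837  0.02  ] [ 0.3944 -0.3014  0.02  ]
pos [0.4583 0.0027 0.0485] [179.7904  -0.0244  90.0664] world d mm [120.1609 224.2552   1.5361] tool d [224.1165 120.4251  -1.0001] rotvec [ 0.2095 -0.0246  0.0663] goal-axes d [224.2552 120.1609  -1.5361]
```

Call:
play_rows(
  increments=[
    {"slide":[0,0,-15],"angular":[0,0,0],"claw":-0.4},
    {"slide":[0,0,-40],"angular":[0,0,0],"claw":-0.4},
    {"slide":[0,0,-40],"angular":[0,0,0],"claw":-0.4},
    {"slide":[0,0,-40],"angular":[0,0,0],"claw":-0.4},
    {"slide":[14,7,-20],"angular":[0,0,0],"claw":-0.4},
    {"slide":[30,16,0],"angular":[0,0,0],"claw":-0.4},
    {"slide":[40,22,0],"angular":[0,0,0],"claw":-0.4},
    {"slide":[40,22,0],"angular":[0,0,0],"claw":-0.4},
  ],
)

```text
time: 21.45
ee_pos: [0.5249, 0.1279, 0.2029]
tcp_rot: [179.8, -0.0, 90.0]
wrist_force: [1.5, -0.8, -1.3]
opening: 0.043
grasp_force: 30.9
```

Call:
play_rows(
  increments=[
    {"slide":[40,22,0],"angular":[0,0,0],"claw":-0.4},
    {"slide":[40,20,0],"angular":[0,0,0],"claw":-0.4},
    {"slide":[20,11,0],"angular":[0,0,0],"claw":-0.4},
    {"slide":[0,0,0],"angular":[0,0,0],"claw":-0.4},
    {"slide":[0,0,0],"angular":[0,0,0],"claw":-0.4},
  ],
)

```text
time: 21.95
ee_pos: [0.5768, 0.2269, 0.2015]
tcp_rot: [180.0, 0.0, 90.1]
wrist_force: [-0.1, -0.1, -0.3]
opening: 0.0428
grasp_force: 30.9
```

```bash
python3 look.py w8
python3 - <<'E'
from h import *
I=np.load("pics/w8.npy",allow_pickle=True).item(); im=cv2.imread("pics/w8.png")
for c in blobs(im.max(2)<40,300):
    u,v=cen(c); print(round(u),round(v),cv2.contourArea(c),cast(I,u,v,.065))
togo(.5785,.227,.0515,90)
E
```

```text
315 406 73962.0 [0.5804 0.0684 0.065 ]
597 86 3942.5 [0.7682 0.3292 0.065 ]
323 146 2868.5 [0.5852 0.29   0.065 ]
549 312 587.0 [0.7681 0.1609 0.065 ]
566 245 485.0 [0.7702 0.2169 0.065 ]
pos [0.5767 0.2263 0.2018] [179.9811   0.0078  90.0567] world d mm [   1.8489    0.701  -150.2511] tool d [  0.7196   1.8001 150.2516] rotvec [0.0189 0.0078 0.0567] goal-axes d [  0.701    1.8489 150.2511]
```

Call:
play_rows(
  increments=[
    {"slide":[0,2,20],"angular":[0,0,0],"claw":-0.4},
    {"slide":[0,0,40],"angular":[0,0,0],"claw":-0.4},
    {"slide":[0,0,40],"angular":[0,0,0],"claw":-0.4},
    {"slide":[0,0,28],"angular":[0,0,0],"claw":-0.4},
    {"slide":[0,0,12],"angular":[0,0,0],"claw":-0.4},
    {"slide":[0,0,5],"angular":[0,0,0],"claw":-0.4},
    {"slide":[0,0,3],"angular":[0,0,0],"claw":-0.4},
    {"slide":[0,0,0],"angular":[0,0,0],"claw":-0.4},
  ],
)

```text
time: 22.8
ee_pos: [0.5794, 0.2268, 0.0547]
tcp_rot: [179.9, -0.0, 90.0]
wrist_force: [0.3, 0.3, -0.0]
opening: 0.043
grasp_force: 30.9
```

Call:
play_rows(
  increments=[
    {"slide":[0,0,2],"angular":[0,0,0],"claw":-0.4},
    {"slide":[0,0,0],"angular":[0,0,0],"claw":-0.4},
  ],
)

```text
time: 23.0
ee_pos: [0.5791, 0.2269, 0.052]
tcp_rot: [179.9, -0.0, 90.1]
wrist_force: [0.6, -0.1, -1.0]
opening: 0.043
grasp_force: 30.9
```

Call:
play_rows(
  increments=[
    {"slide":[0,0,1.5],"angular":[0,0,0],"claw":-0.4},
    {"slide":[0,0,0],"angular":[0,0,0],"claw":-0.4},
  ],
)

```text
time: 23.2
ee_pos: [0.5792, 0.2271, 0.0515]
tcp_rot: [179.9, -0.0, 90.1]
wrist_force: [-3.1, -1.3, 9.4]
opening: 0.043
grasp_force: 31.6
```

Call:
play_rows(
  increments=[
    {"slide":[0,0,0],"angular":[0,0,0],"claw":0.1},
    {"slide":[0,0,0],"angular":[0,0,0],"claw":0.3},
    {"slide":[0,0,0],"angular":[0,0,0],"claw":0.5},
    {"slide":[0,0,0],"angular":[0,0,0],"claw":0.5},
    {"slide":[0,0,-30],"angular":[0,0,0],"claw":0.5},
    {"slide":[0,0,-40],"angular":[0,0,0],"claw":0.5},
    {"slide":[0,0,-45],"angular":[0,0,0],"claw":0.8},
    {"slide":[0,0,-40],"angular":[0,0,0],"claw":1},
  ],
)

```text
time: 24.0
ee_pos: [0.5786, 0.2267, 0.2068]
tcp_rot: [180.0, -0.0, 90.1]
wrist_force: [0.8, 0.2, 0.0]
opening: 0.0852
grasp_force: 0.0
```

Call:
play_rows(
  increments=[
    {"slide":[-40,-16,0],"angular":[0,0,0],"claw":1},
    {"slide":[-44,-19,0],"angular":[0,0,0],"claw":1},
    {"slide":[-44,-19,0],"angular":[0,0,0],"claw":1},
    {"slide":[-44,-19,0],"angular":[0,0,0],"claw":1},
    {"slide":[-44,-19,0],"angular":[0,0,0],"claw":1},
    {"slide":[-44,-19,0],"angular":[0,0,0],"claw":1},
    {"slide":[-44,-19,0],"angular":[0,0,0],"claw":1},
    {"slide":[-44,-19,0],"angular":[0,0,0],"claw":1},
  ],
)

```text
time: 24.8
ee_pos: [0.4291, -0.1229, 0.2049]
tcp_rot: [180.0, 0.0, 90.1]
wrist_force: [0.4, -0.1, -0.0]
opening: 0.0855
grasp_force: 0.0
```

Call:
play_rows(
  increments=[
    {"slide":[-44,-19,0],"angular":[0,0,0],"claw":1},
    {"slide":[-44,-19,0],"angular":[0,0,0],"claw":1},
    {"slide":[-44,-19,0],"angular":[0,0,0],"claw":1},
    {"slide":[-37,-18,0],"angular":[0,0,0],"claw":1},
    {"slide":[0,0,0],"angular":[0,0,8.5],"claw":1},
    {"slide":[0,0,0],"angular":[0,0,8.5],"claw":1},
    {"slide":[0,0,0],"angular":[0,0,8.5],"claw":1},
    {"slide":[0,0,0],"angular":[0,0,8.5],"claw":1},
  ],
)

```text
time: 25.6
ee_pos: [0.3551, -0.2907, 0.2047]
tcp_rot: [-180.0, 0.0, 55.7]
wrist_force: [0.1, 0.0, -0.3]
opening: 0.0857
grasp_force: 0.0
```

Call:
play_rows(
  increments=[
    {"slide":[0,0,0],"angular":[0,0,8.5],"claw":1},
    {"slide":[0,0,0],"angular":[0,0,8.5],"claw":1},
    {"slide":[0,0,0],"angular":[0,0,8.5],"claw":1},
    {"slide":[0,0,0],"angular":[0,0,8.5],"claw":1},
    {"slide":[0,0,0],"angular":[0,0,8.5],"claw":1},
    {"slide":[0,0,0],"angular":[0,0,8.5],"claw":1},
    {"slide":[0,0,0],"angular":[0,0,8.5],"claw":1},
    {"slide":[0,0,0],"angular":[0,0,8.5],"claw":1},
  ],
)

```text
time: 26.4
ee_pos: [0.3553, -0.2905, 0.2047]
tcp_rot: [180.0, -0.0, -12.3]
wrist_force: [0.1, -0.7, 0.6]
opening: 0.0853
grasp_force: 0.0
```

Call:
play_rows(
  increments=[
    {"slide":[0,0,0],"angular":[0,0,3.5],"claw":1},
    {"slide":[0,0,0],"angular":[0,0,0],"claw":1},
    {"slide":[0,0,0],"angular":[0,0,0],"claw":1},
  ],
)

```text
time: 26.7
ee_pos: [0.3553, -0.2905, 0.2047]
tcp_rot: [-180.0, -0.0, -15.3]
wrist_force: [-0.2, 0.1, -0.0]
opening: 0.0854
grasp_force: 0.0
```

```bash
python3 look.py w9
python3 - <<'E'
from h import *
I=np.load("pics/w9.npy",allow_pickle=True).item(); im=cv2.imread("pics/w9.png"); h=cv2.cvtColor(im,cv2.COLOR_BGR2HSV)
for c in blobs((h[...,0]<20)&(h[...,1]>90)&(h[...,2]>50),500):
    P=np.array([cast(I,*p,.02)[:2] for p in c[:,0]]); r=cv2.minAreaRect((P*1e4).astype(np.float32)); print(cen(c),cv2.contourArea(c),np.array(r[0])/1e4,np.array(r[1])/1e4,r[2])
togo(.355,-.29,.028,-15.5)
E
```

```text
(313.89290062263035, 221.13607429823645) 4791.5 [ 0.3458 -0.2885] [0.0387 0.1416] 76.28882598876953
pos [ 0.3553 -0.2905  0.2047] [179.9978  -0.0002 -15.3286] world d mm [  -0.3058    0.52   -176.74  ] tool d [ -0.4332  -0.4275 176.74  ] rotvec [ 0.0022 -0.0003  0.1714] goal-axes d [ -0.4337  -0.4193 176.74  ]
```

View pics/w9.png

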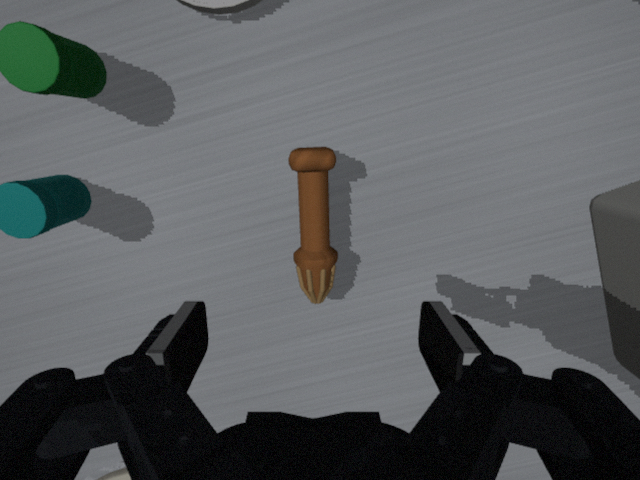

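The reamer lies at columns 290–337, rows 147–303, in line with the tool, with its handle at about (314,215). Its cast length is 142 mm, against 140 mm given.

Call:
play_rows(
  increments=[
    {"slide":[0,0,40],"angular":[0,0,-1.5],"claw":1},
    {"slide":[0,0,45],"angular":[0,0,0],"claw":1},
    {"slide":[0,0,45],"angular":[0,0,0],"claw":0.6},
    {"slide":[0,0,36],"angular":[0,0,0],"claw":0.4},
    {"slide":[0,0,10],"angular":[0,0,0],"claw":0.2},
    {"slide":[0,0,0],"angular":[0,0,0],"claw":-0.2},
    {"slide":[0,0,0],"angular":[0,0,0],"claw":-0.6},
    {"slide":[0,0,0],"angular":[0,0,0],"claw":-0.8},
  ],
  squeeze=30,
)

```text
time: 27.55
ee_pos: [0.3564, -0.2914, 0.0309]
tcp_rot: [179.9, -0.2, -13.9]
wrist_force: [0.6, 0.0, -0.7]
opening: 0.0247
grasp_force: 31.2
```

Call:
play_rows(
  increments=[
    {"slide":[0,0,0],"angular":[0,0,0],"claw":-0.8},
    {"slide":[0,0,0],"angular":[0,0,0],"claw":-0.8},
    {"slide":[0,0,0],"angular":[0,0,0],"claw":-0.8},
  ],
)

```text
time: 27.85
ee_pos: [0.3562, -0.2912, 0.0303]
tcp_rot: [179.9, -0.2, -13.9]
wrist_force: [-1.2, 0.5, 6.8]
opening: 0.0248
grasp_force: 32.0
```

```bash
python3 -c "
from h import *
togo(.605,.0145,.2,-14)"
```

```text
pos [ 0.3562 -0.2912  0.0303] [179.9293  -0.1501 -13.9374] world d mm [248.8168 305.7429 169.6738] tool d [ 168.2933 -356.4632 -169.6733] rotvec [ 0.0706 -0.1501  0.0625] goal-axes d [ 167.46   -356.8552 -169.6738]
```

Call:
play_rows(
  increments=[
    {"slide":[0,0,-20],"angular":[0,0,0],"claw":-0.8},
    {"slide":[0,0,-45],"angular":[0,0,0],"claw":-0.8},
    {"slide":[0,0,-45],"angular":[0,0,0],"claw":-0.8},
    {"slide":[0,0,-45],"angular":[0,0,-6],"claw":-0.8},
    {"slide":[0,0,-15],"angular":[0,0,-6],"claw":-0.8},
    {"slide":[15,-20,0],"angular":[0,0,0],"claw":-0.8},
    {"slide":[26,-35,0],"angular":[0,0,0],"claw":-0.8},
    {"slide":[26,-35,0],"angular":[0,0,0],"claw":-0.8},
  ],
)

```text
time: 28.65
ee_pos: [0.4259, -0.2021, 0.1995]
tcp_rot: [180.0, -0.1, -2.0]
wrist_force: [0.5, -0.9, -1.2]
opening: 0.0245
grasp_force: 31.3
```

Call:
play_rows(
  increments=[
    {"slide":[30,-40,0],"angular":[0,0,0],"claw":-0.8},
    {"slide":[30,-40,0],"angular":[0,0,0],"claw":-0.8},
    {"slide":[30,-40,0],"angular":[0,0,0],"claw":-0.8},
    {"slide":[30,-40,0],"angular":[0,0,0],"claw":-0.8},
    {"slide":[30,-40,0],"angular":[0,0,0],"claw":-0.8},
    {"slide":[21,-24,0],"angular":[0,0,0],"claw":-0.8},
    {"slide":[0,0,0],"angular":[0,0,0],"claw":-0.8},
    {"slide":[0,0,0],"angular":[0,0,0],"claw":-0.8},
  ],
)

```text
time: 29.45
ee_pos: [0.6033, -0.001, 0.1986]
tcp_rot: [-179.3, 0.1, -0.3]
wrist_force: [0.2, -0.7, -0.3]
opening: 0.0246
grasp_force: 31.3
```

```bash
python3 look.py w10; python3 -c "
from h import *
togo(.605,.0145,.034,-2)"
```

```text
pos [ 0.6029 -0.0015  0.1989] [-179.3116    0.0339   -0.3893] world d mm [   2.0708   15.9856 -164.8936] tool d [  2.0596 -14.017  165.0728] rotvec [-0.6879  0.0436  1.6105] goal-axes d [  1.5116 -16.0482 164.8936]
```

View pics/w10.png

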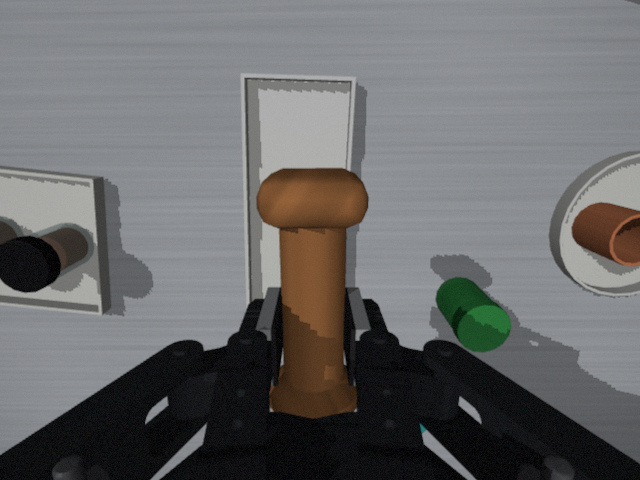

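The reamer is held straight over the long tray, but the tool stopped 16 mm short in y and is turned about 1.6°. I'll correct that before lowering.

Call:
play_rows(
  increments=[
    {"slide":[1,-7,0],"angular":[-0.3,0,0.8],"claw":-0.8},
    {"slide":[1,-7,0],"angular":[-0.4,0,0.8],"claw":-0.8},
    {"slide":[0,0,0],"angular":[0,0,0],"claw":-0.8},
    {"slide":[0,0,0],"angular":[0,0,0],"claw":-0.8},
  ],
)

```text
time: 29.9
ee_pos: [0.6051, -0.003, 0.1993]
tcp_rot: [-179.3, 0.0, -0.5]
wrist_force: [-0.2, -0.2, -0.1]
opening: 0.0246
grasp_force: 31.3
```

```bash
python3 -c "
from h import *
print(bot.get_obs()['q'])
I=np.load('pics/w10.npy',allow_pickle=True).item()
print('far corners',cast(I,242,76,.016),cast(I,356,77,.016))
togo(.605,.0145,.034,-2)"
```

```text
[ -0.5717  11.8897  12.1505  90.2675   0.6597 179.943 ]
far corners [0.7187 0.056  0.016 ] [ 0.7174 -0.0331  0.016 ]
pos [ 0.6051 -0.003   0.1993] [-179.3403    0.006    -0.5147] world d mm [  -0.1355   17.4752 -165.266 ] tool d [ -0.275  -15.5693 165.4562] rotvec [-0.6596  0.0146  1.4853] goal-axes d [ -0.7453 -17.4599 165.266 ]
```

Joint 6 is at its 180° limit, so I'll use a yaw of about +6° instead. That puts the reamer 8° off the tray's length, and 20° is allowed.

Call:
play_rows(
  increments=[
    {"slide":[0,0,0],"angular":[0,0,-3.3],"claw":-0.8},
    {"slide":[0,0,0],"angular":[-0.6,0,-3.3],"claw":-0.8},
    {"slide":[1,-9,0],"angular":[0,0,0],"claw":-0.8},
    {"slide":[1,-9,0],"angular":[0,0,0],"claw":-0.8},
    {"slide":[0,0,0],"angular":[0,0,0],"claw":-0.8},
    {"slide":[0,0,0],"angular":[0,0,0],"claw":-0.8},
  ],
)

```text
time: 30.5
ee_pos: [0.6054, 0.016, 0.199]
tcp_rot: [-179.9, -0.0, 6.1]
wrist_force: [-0.2, -0.2, -0.7]
opening: 0.0246
grasp_force: 31.3
```

```bash
python3 -c "
from h import *
print(bot.get_obs()['q'])
togo(.605,.0145,.034,6)"
```

```text
[  1.4881  11.9144  12.1551  90.2125   0.0623 175.3586]
pos [0.6054 0.016  0.199 ] [-179.9402   -0.0331    6.1296] world d mm [  -0.3637   -1.5159 -165.029 ] tool d [ -0.6189   1.6407 165.027 ] rotvec [-0.0599 -0.0331  0.1296] goal-axes d [ -0.5201   1.4696 165.029 ]
```

Call:
play_rows(
  increments=[
    {"slide":[0,1.5,30],"angular":[0,0,0],"claw":-0.8},
    {"slide":[0,0,45],"angular":[0,0,0],"claw":-0.8},
    {"slide":[0,0,45],"angular":[0,0,0],"claw":-0.8},
    {"slide":[0,0,28],"angular":[0,0,0],"claw":-0.8},
    {"slide":[0,0,10],"angular":[0,0,0],"claw":-0.8},
    {"slide":[0,0,4],"angular":[0,0,0],"claw":-0.8},
    {"slide":[0,0,2],"angular":[0,0,0],"claw":-0.8},
    {"slide":[0,0,0],"angular":[0,0,0],"claw":-0.8},
  ],
)

```text
time: 31.3
ee_pos: [0.6066, 0.0142, 0.0367]
tcp_rot: [-180.0, -0.2, 6.1]
wrist_force: [-0.3, -0.7, -0.7]
opening: 0.0248
grasp_force: 31.3
```

Call:
play_rows(
  increments=[
    {"slide":[0,0,1.5],"angular":[0,0,0],"claw":-0.8},
    {"slide":[0,0,0],"angular":[0,0,0],"claw":-0.8},
  ],
)

```text
time: 31.5
ee_pos: [0.6061, 0.0142, 0.0344]
tcp_rot: [-179.9, -0.1, 6.1]
wrist_force: [0.5, 0.2, -0.2]
opening: 0.0251
grasp_force: 31.3
```

Call:
play_rows(
  increments=[
    {"slide":[0,0,1.5],"angular":[0,0,0],"claw":-0.8},
    {"slide":[0,0,0],"angular":[0,0,0],"claw":-0.8},
  ],
)

```text
time: 31.7
ee_pos: [0.6061, 0.0142, 0.0334]
tcp_rot: [-180.0, -0.1, 6.1]
wrist_force: [-2.5, -0.5, 6.5]
opening: 0.025
grasp_force: 32.0
```

Call:
play_rows(
  increments=[
    {"slide":[0,0,0],"angular":[0,0,0],"claw":-0.3},
    {"slide":[0,0,0],"angular":[0,0,0],"claw":-0.1},
    {"slide":[0,0,0],"angular":[0,0,0],"claw":0},
    {"slide":[0,0,0],"angular":[0,0,0],"claw":0},
    {"slide":[0,0,-20],"angular":[0,0,0],"claw":0},
    {"slide":[0,0,-40],"angular":[0,0,0],"claw":0},
    {"slide":[0,0,-45],"angular":[0,0,0],"claw":0.5},
    {"slide":[-20,0,-45],"angular":[0,0,0],"claw":1},
  ],
)

```text
time: 32.5
ee_pos: [0.5862, 0.012, 0.1828]
tcp_rot: [-179.9, -0.0, 6.1]
wrist_force: [0.4, -0.2, 0.5]
opening: 0.0704
grasp_force: 0.0
```

Call:
play_rows(
  increments=[
    {"slide":[-40,0,-20],"angular":[0,0,0],"claw":1},
    {"slide":[-40,0,-20],"angular":[0,0,0],"claw":1},
    {"slide":[-40,0,-20],"angular":[0,0,0],"claw":1},
    {"slide":[-40,0,0],"angular":[0,0,0],"claw":1},
    {"slide":[-40,0,0],"angular":[0,0,0],"claw":1},
    {"slide":[0,0,0],"angular":[0,0,0],"claw":1},
    {"slide":[0,0,0],"angular":[0,0,0],"claw":1},
  ],
)

```text
time: 33.2
ee_pos: [0.3866, -0.0095, 0.2425]
tcp_rot: [-180.0, -0.2, 6.1]
wrist_force: [0.9, 0.6, -0.2]
opening: 0.0856
grasp_force: 0.0
```

```bash
python3 look.py w11
python3 - <<'E'
from h import *
a=bot.camera("scene")[:,:,::-1]; cv2.imwrite("pics/scene1.png",a)
I=np.load("pics/w11.npy",allow_pickle=True).item(); im=cv2.imread("pics/w11.png"); h=cv2.cvtColor(im,cv2.COLOR_BGR2HSV)
for c in blobs((h[...,0]<20)&(h[...,1]>90)&(h[...,2]>50),500):
    P=np.array([cast(I,*p,.023)[:2] for p in c[:,0]]); r=cv2.minAreaRect((P*1e4).astype(np.float32)); print(cen(c),cv2.contourArea(c),np.array(r[0])/1e4,np.array(r[1])/1e4,r[2])
E
```

```text
(313.4197860962567, 20.74933155080214) 1496.0 [0.5459 0.007 ] [0.0375 0.0341] 6.097652912139893
```

View pics/w11.png

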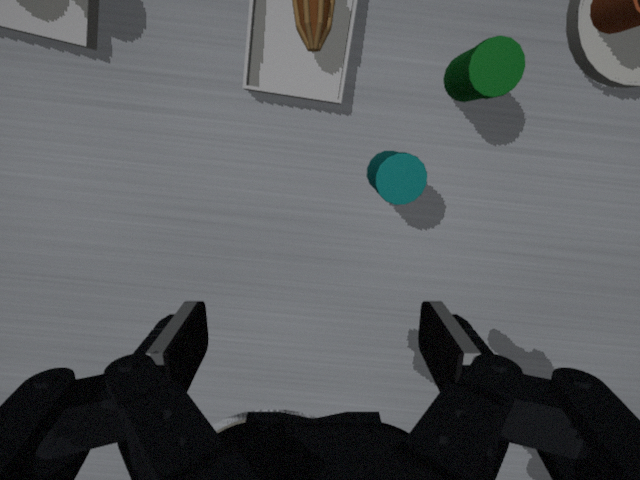

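View pics/scene1.png

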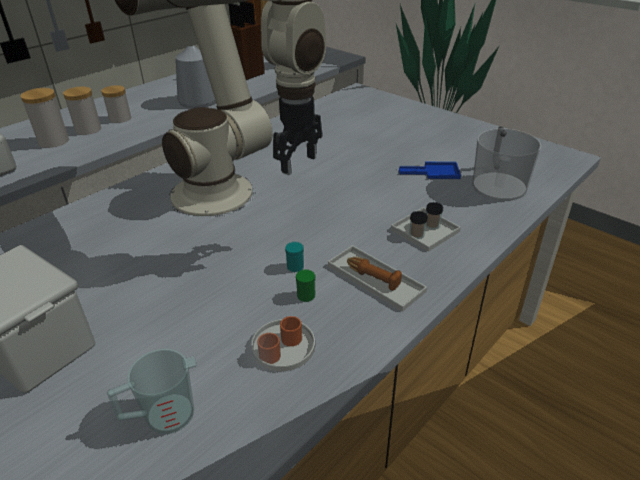

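The scene view shows both jars upright in the square tray (418,224) and (434,215), both cutters standing in the dish (269,347) and (291,331), and the reamer lying in the long tray (375,272). The jug and spoon rest have not moved, and the gripper is clear.

```bash
python3 -c "
from workcell import bot
print(bot.job_done())"
```

```text
the job is handed in; nothing more can be done
None
```

I handed the job in at about 33 s of the 128 s allowed. The last pictures show both jars upright in the square tray, both cutters standing in the round dish and the reamer lying in the long tray, with the jug, spoon rest and look-alikes unmoved; the judge's result was not shown.

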